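# Air-dry rinsed filter parts at the blow-off stand

### The arm

A 6-joint arm with a two-finger parallel gripper is mounted at the origin on a cart in front of the work surface, level with it; the furniture and walls round the work are solid. World frame = base frame: x ahead of the robot, y to its left, z up, the work surface at z = 0. Lengths are in m, angles in rad, forces in N, time in s.
With the tool pointing down it reaches from about 0.35 to 0.875 m from the base axis. Payload 4.2 kg.
Tool frame: the origin (TCP) lies midway between the tips of the shut fingers; the grasp point (between the pads) lies 19 mm behind it (arm.pinch_z is the distance from the TCP to the grasp point, in m); z points along the fingers, y is the line along which they close (so a half turn about z gives the same grasp; the last joint's range is limited). The gripper opens to 85 mm and grips with 20 to 120 N. Pads are 22 mm wide; open, the fingers measure 114 mm over their backs; the gripper's body (76 mm by 85 mm) begins 54 mm behind the grasp point. The pads swing forward as they close: fully open they stand 13 mm farther back than shut.
Start: joints at [-0.881, 0.385, 0.008, 0, -1.194, -0.259], TCP at [0.261, -0.568, 0.231] pointing down, gripper open.
Joint ranges: [-3.14, 3.14], [-1.21, 2.06], [-1.07, 1.41], [-3.16, 2.05], [-2.99, -0.16], [-3.1, 3.1]. Speed limits (rad/s): [2.79, 2.79, 3.14, 3.14, 3.14, 3.14].

### API

Orientations are given as a rotation vector (axis times angle).
In Python, from station import arm gives the robot as it stands.
- The arm moves only by the tool step_arm, never from a script. Its argument "series" is a list of rows, each a list of 5 numbers: the shift along the tool's x, y, z in units of 50 mm (1.0 is 50 mm), then the turn about the tool's z in units of 8 degrees (1.0 is 8 degrees), then the opening, from 0 (shut) to 1 (fully open). In form: [[dx, dy, dz, spin, fingers], ...]. A call has 1 to 20 rows; each row is the pose to reach, as a shift and turn from the pose commanded when the call began, along the tool's axes at that moment; what a row does not reach only later rows make up. A row lasts 1/8 s, in which the tool goes at most 62.5 mm and 10.7 degrees, less where a joint would pass 70% of its speed; a pose out of reach is approached as far as the arm can. A call with a gripper value outside its range is refused whole. The fingers move at their own pace and stop on an object; "newtons" is the grip in N (left out, the last holds). Time passes only in rows, so rows that repeat a pose let the fingers close. It gives the time, the measured TCP pose, the force, the opening and the grip force at its end, in the units of the state.
- arm.observe(): the state, without advancing time (a new reading comes with each control period).
- arm.read_camera(name): name is "scene" or "top" or "wrist"; returns a dict with "pixels" (480x640x3 uint8, red, green, blue), "fx", "fy", "cx", "cy" (pixels), "world_from_camera" (4x4, takes a point from camera to world coordinates). Camera axes: x right, y down, z forward; pixel columns grow to the right and rows downward; lengths in m; the calibration is good to about 2 mm. The wrist camera is an equidistant fisheye: a pixel r from the principal point sees the ray r / f radians off the axis. A picture is of the moment at which its call begins. There is no depth.
- arm.hand_in(): hands the job in; it is judged then, once.
The state is a dict: "clock": time; "joint_pos": joint angles; "qd": joint speeds; "tau": joint torques, N m; "position": TCP position; "orientation": TCP orientation; "contact_force": force on the tool from outside, world axes, zero at the start; "wrist_torque": the same for the moment, N m; "opening": opening from 0.0 (shut) to 1.0 (fully open); "finger_force": force on a finger pad.
Only numpy, scipy, OpenCV 4.12 (cv2) and the standard library are available. Lean on these libraries where they do the work, as an engineer would, in place of code of your own. Each camera call takes 0.05 s, during which the arm holds its last target. There are 200 camera calls.

### The job

Load the rinsed filter cap, the tee fitting and the elbow fitting from the worktop into the wire basket of the air blow-off stand. Then flip the valve's safety catch fully back, so that it stays back by itself, take the valve lever by its knob and pull it round towards you to its open stop. The lever springs shut when let go, so finish still holding the knob with the lever fully open; leave everything else on the worktop where it is.

Things in the scene. Friction and masses are not known exactly. Their poses are not given: they have to be found in the camera images.
- filter_cap: Ribbed white screw cap with a round mesh window in its top, standing window up: ribbed skirt 50 mm diameter up to 34 mm height, above it a 43 mm diameter collar to 44 mm; 30 g. Origin: centre of its underside; z up.
- tee_fitting: White plastic T-shaped barbed hose fitting lying flat, 12 mm thick, about 12 g. In its own frame (origin on its underside, z up) the straight run lies along y at x = -10 mm from y = -26 to +26 mm and the stem points along +x at y = 0, ending at x = +16 mm; all three arms are about 12 mm in diameter, axis 6 mm up.
- elbow_fitting: White plastic L-shaped barbed hose fitting lying flat, 32 x 32 mm, 12 mm thick, about 12 g. In its own frame (origin on its underside, z up) the corner is at (-10, +10) mm, one arm runs from it along +x at y = +10 mm to x = +16 mm, the other along -y at x = -10 mm to y = -16 mm; arms about 12 mm in diameter, axis 6 mm up.
- drying_stand: Air blow-off stand, fixed: base plate 225 x 395 mm, wire basket, nozzle bar 102 mm behind the basket's centre (top 94 mm up) with a gauge (top 148 mm up), and right of the basket a brass ball valve with lever and catch. Origin: on the worktop under the middle of the basket; x points away from the robot to the nozzle bar, y to the left, z up.
- basket_floor (a point): Centre of the basket's inner floor, 24 mm above the worktop; axes as the stand. The basket is open at the top, 140 mm (x) by 194 mm (y) inside, its rim 42 mm above this point (66 mm above the worktop).
- safety_catch (a joint): Angle of the safety catch in rad: 0 = down, its nose in front of the lever and blocking it; grows as its front tab is lifted and swung up and back (away from the robot) over the lever, to a stop at 2.1. Needs under 1 N; past about 1.5 it falls back to its stop and stays there, below about 1.0 it falls shut.
- catch_hinge (a point): Middle of the catch's hinge pin, behind the lever; the pin lies along the stand's y. In the stand's frame at (30, -237, 128) mm.
- catch_tab (a point): Centre of the catch's black ribbed finger tab, a block 24 mm (x) by 14 mm (across, y) by 22 mm (z) at the catch's front end. Down, it lies 68 mm in front of and 22 mm above the hinge pin, 150 mm above the worktop, with nothing beneath it but the base plate; it circles the pin at a radius of 71 mm. This point's axes turn with the catch.
- valve_lever (a joint): Angle of the valve lever in rad: 0 = shut, lever pointing along the stand's -y (to the right); grows as its end is pulled towards the robot (-x), to the open stop at 1.4, where it points at -x. A spring pushes it shut with about 3 N at the knob at 0 and 6.5 N at 1.4. While the catch is down the lever cannot move more than about 5 degrees.
- valve_pivot (a point): Lever's vertical turning axis at lever height, 134 mm above the worktop; in the stand's frame at (0, -185, 134) mm. The lever is a flat steel bar 20 mm wide and 8 mm thick, its top 138 mm above the worktop.
- lever_knob: Black upright round knob on the lever's end, 24 mm diameter and 41 mm tall, from 138 to 179 mm above the worktop; it revolves freely on its own vertical axis. Origin: its centre, 159 mm above the worktop and 120 mm from the lever's turning axis.
- petri_dish: Bystander: round shallow dish, 60 mm diameter, 14 mm high. Origin: centre of underside.
- tape: Bystander: roll of masking tape lying flat, 88 mm diameter, 19 mm high. Origin: centre of underside.
- syringe: Bystander: plastic syringe lying on the worktop, 145 mm long. Origin: middle of underside.
- screwdriver: Bystander: screwdriver lying on the worktop, 179 mm long, 25 mm high. Origin: middle of underside.
- spanner: Bystander: flat spanner, 162 mm long, 6 mm high. Origin: middle of underside.
- beaker: Bystander: small glass beaker, 59 mm diameter, 71 mm tall. Origin: centre of underside.
- bottle_blue: Bystander: sample bottle with a screw cap, 49 mm diameter, 98 mm tall. Origin: centre of underside.
- bottle_white: Bystander: second sample bottle, 49 mm diameter, 98 mm tall. Origin: centre of underside.
There are look-alikes about, which are no part of the job. What is shaped like the filter_cap but green or turquoise is not meant.

How it is judged:
By the outcome, as a careful person would: the job done as asked, in the order asked, and still so for the second after the job is handed in, while the arm keeps its last pose, push and grip.
It also fails if it takes over 72 s, if anything falls off the work surface, if the arm or the gripper's body presses on something with over 40 N, if the wrist force passes 120 N, or if a joint passes its speed limit or range.

## Working session

There is one attempt and no reset: what is moved stays moved. The work goes in short steps, Python scripts to look and compute and a tool call to move; the robot and the scene stay as the last step left them, time stands still between calls to the robot, and variables do not carry over. Pictures are saved under pics/ and viewed, at most 10 in all, crops included, and the job is handed in when it is done.

Besides the shell and the picture viewer there is one more tool, called after "Call:" by a JSON object that holds its "name" and its "arguments", one argument or row to a line. step_arm: Moves the arm, as the interface text tells. Its arguments: {"type":"object","properties":{"series":{"type":"array"},"newtons":{"type":"number"}},"required":["series"]}

```bash
mkdir -p pics; ls
cat > h.py <<'E'
import numpy as np, cv2
from station import arm
def snap(n,f=None):
    c=arm.read_camera(n)
    np.savez(f'pics/{f or n}.npz',**c)
    cv2.imwrite(f'pics/{f or n}.png',c['pixels'][:,:,::-1]); return c
def load(f): return dict(np.load(f'pics/{f}.npz'))
def ray(c,u,v,fish=False):
    a=np.array([(u-c['cx'])/c['fx'],(v-c['cy'])/c['fy'],1.0])
    if fish:
        r=np.hypot(a[0],a[1]); a=np.array([a[0]/r*np.sin(r),a[1]/r*np.sin(r),np.cos(r)]) if r>1e-9 else a
    T=c['world_from_camera']; d=T[:3,:3]@a; return T[:3,3],d/np.linalg.norm(d)
def onz(c,u,v,z,fish=False):
    o,d=ray(c,u,v,fish); return o+d*(z-o[2])/d[2]
def tri(r1,r2):
    (o1,d1),(o2,d2)=r1,r2
    s=np.linalg.lstsq(np.c_[d1,-d2],o2-o1,rcond=None)[0]
    p,q=o1+d1*s[0],o2+d2*s[1]; return (p+q)/2,np.linalg.norm(p-q)
def proj(c,p,fish=False):
    T=c['world_from_camera']; a=T[:3,:3].T@(np.array(p)-T[:3,3])
    if fish:
        r=np.hypot(a[0],a[1]); t=np.arctan2(r,a[2]); x=a[0]/r*t;y=a[1]/r*t
    else: x,y=a[0]/a[2],a[1]/a[2]
    return c['fx']*x+c['cx'],c['fy']*y+c['cy']
E
python3 - <<'E'
from h import *
for n in ['scene','top']:
    c=snap(n,n+'0'); print(n,c['fx'],c['cx'],c['cy'],c['world_from_camera'].round(3).tolist())
s=arm.observe(); print(s)
E
```

```text
pics
scene 470.47366954982635 311.83453815106526 238.81056403030263 [[-0.63, -0.607, 0.484, -0.115], [-0.776, 0.491, -0.395, 0.641], [0.002, -0.624, -0.781, 1.183], [0.0, 0.0, 0.0, 1.0]]
top 526.6622640537975 315.27459004231883 244.5038223020139 [[0.097, -0.777, 0.622, -0.603], [-0.995, -0.069, 0.069, -0.039], [-0.01, -0.626, -0.78, 1.603], [0.0, 0.0, 0.0, 1.0]]
{'clock': 0.1, 'joint_pos': array([-8.81394812e-01,  3.85508590e-01,  6.76029806e-03, -4.36061771e-04,
       -1.19397467e+00, -2.58618006e-01]), 'qd': array([-0.00095155, -0.00172312,  0.00329214,  0.00121782, -0.001637  ,
       -0.00189242]), 'tau': array([-2.53028538e-04, -3.93318272e+01,  1.88929653e+01,  4.19802457e+00,
       -2.61313777e-03, -7.41874231e-06]), 'position': array([ 0.26080285, -0.56741969,  0.23031248]), 'orientation': array([ 6.71095092e-01, -3.06854484e+00, -2.98280406e-03]), 'contact_force': array([ 0.5263576 , -0.1018489 ,  0.24885672]), 'wrist_torque': array([-0.02180934, -0.05177861, -0.0249241 ]), 'finger_force': 0.0, 'opening': 0.9976964208115475}
```

View pics/top0.png

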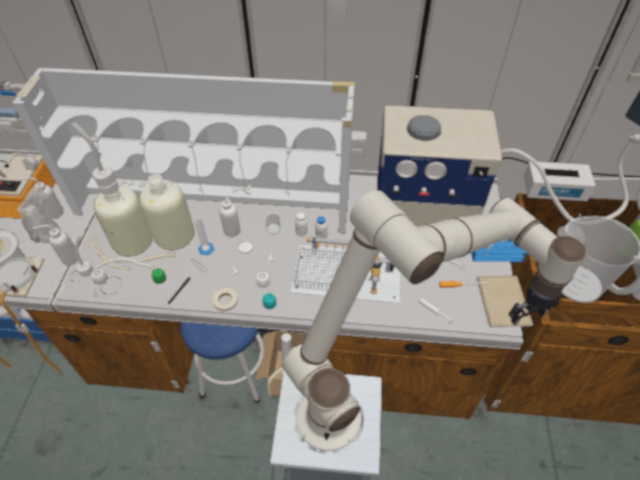

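View pics/scene0.png

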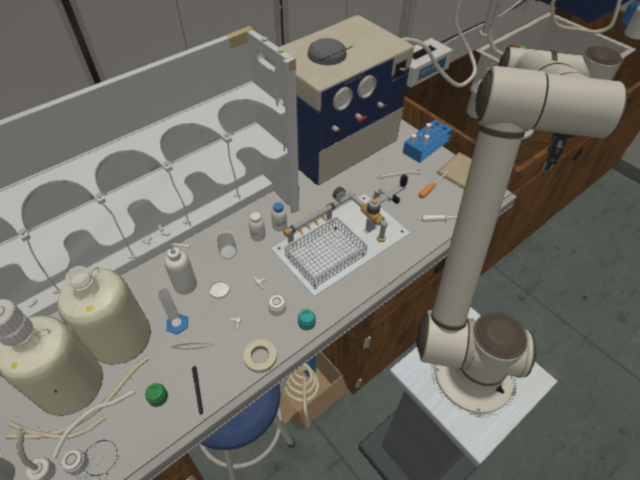

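The scene picture shows the white cap at about (277,304), small white fittings at (260,282) and (237,322), the look-alike caps in turquoise (306,318) and green (156,394), the petri dish at (219,290), and the basket at (325,250). In the top picture the cap is at (263,279) and the fittings are at (271,259) and (235,271). I'll enlarge both areas to confirm.

Run:
```python
from h import *
a=load('scene0')['pixels'][:,:,::-1]; b=load('top0')['pixels'][:,:,::-1]
r=lambda im,u,v,w,h,k:cv2.resize(im[v:v+h,u:u+w],None,fx=k,fy=k,interpolation=cv2.INTER_CUBIC)
o=np.zeros((600,800,3),np.uint8)
o[:300,:400]=r(a,210,265,80,60,5)[:300,:400]; o[:300,400:]=r(b,215,240,80,60,5)
o[300:,:400]=r(a,330,170,100,75,4); o[300:,400:]=r(b,325,230,100,75,4)
cv2.imwrite('pics/crop1.png',o)
for n in('scene0','top0'):
    c=load(n)
    P={'scene0':dict(cap=(277,304),t1=(260,282),t2=(237,322),petri=(219,290)),'top0':dict(cap=(263,279),t1=(271,259),t2=(235,271),petri=(245,247))}[n]
    for k,(u,v) in P.items(): print(n,k,onz(c,u,v,.006).round(3))
```

```text
scene0 cap [0.49  0.275 0.006]
scene0 t1 [0.582 0.27  0.006]
scene0 t2 [0.513 0.397 0.006]
scene0 petri [0.635 0.38  0.006]
top0 cap [0.492 0.279 0.006]
top0 t1 [0.586 0.264 0.006]
top0 t2 [0.519 0.39  0.006]
top0 petri [0.635 0.373 0.006]
```

View pics/crop1.png

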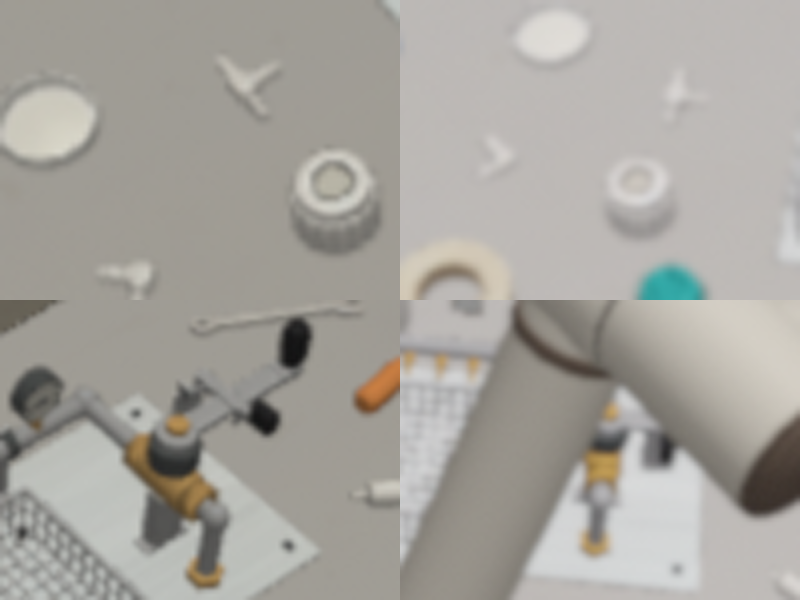

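The crop confirms the three items. The white cap with its mesh window up is at scene (277,304) / top (263,279); the turquoise and green caps are the look-alikes. The three-armed T is at scene (260,282) / top (271,259), and the two-armed L is at scene (237,322) / top (235,271). The catch tab and the knob show at scene (396,199) and (404,181). I'll move over the fittings next and use the wrist camera.

Call:
{"name": "step_arm", "arguments": {
  "series": [
    [0,0,-2,0,1],
    [-12.4,13.6,-2,0,1],
    [-12.4,13.6,-2,0,1],
    [-12.4,13.6,-2,0,1],
    [-12.4,13.6,-2,0,1],
    [-12.4,13.6,-2,0,1],
    [-12.4,13.6,-2,0,1],
    [-12.4,13.6,-2,0,1],
    [-12.4,13.6,-2,0,1],
    [-12.4,13.6,-2,0,1],
    [-12.4,13.6,-2,0,1],
    [-12.4,13.6,-2,0,1],
    [-12.4,13.6,-2,0,1],
    [-12.4,13.6,-2,0,1],
    [-12.4,13.6,-2,0,1],
    [-12.4,13.6,-2,0,1],
    [-12.4,13.6,-2,0,1],
    [-12.4,13.6,-2,0,1],
    [-12.4,13.6,-2,0,1]
  ]
}}

```text
clock: 2.48
position: [0.5402, 0.3078, 0.3317]
orientation: [-0.67, 3.069, 0.0]
contact_force: [0.7, -0.2, -0.3]
opening: 1.0
finger_force: 0.0
```

Run:
```python
from h import *
c=snap('wrist','w1'); print(c['fx'],c['fy'],c['cx'],c['cy'],c['world_from_camera'].round(3).tolist())
snap('top','top1');snap('scene','scene1')
s=arm.observe(); print(s['clock'],s['position'],s['orientation'],s['joint_pos'])
```

```text
371.64829954431775 371.64829954431775 319.896164472953 241.4329858551516 [[-0.416, 0.874, 0.249, 0.476], [0.909, 0.401, 0.114, 0.278], [-0.0, 0.274, -0.962, 0.475], [0.0, 0.0, 0.0, 1.0]]
2.625 [0.54031052 0.30793101 0.33198621] [-6.69809112e-01  3.06858838e+00  7.44258518e-04] [ 7.77875063e-01  3.31759416e-01  1.77016389e-01  6.10567885e-07
 -1.41516434e+00 -1.91885471e+00]
```

View pics/w1.png

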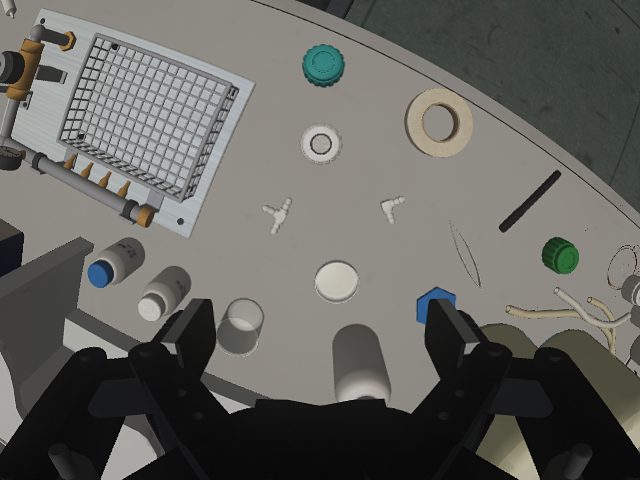

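The wrist view shows the cap at (321,144), the tee at (280,214), the elbow at (392,208) and the basket rim corners near (95,36), (238,90), (183,200) and (60,140). The turquoise cap is at (323,66).

Run:
```python
from h import *
w=load('w1')
def blobs(c,roi,thr,fish,z):
    u0,v0,u1,v1=roi
    g=cv2.cvtColor(c['pixels'],cv2.COLOR_RGB2GRAY)[v0:v1,u0:u1]
    bg=np.median(g); m=(g.astype(int)>bg+thr).astype(np.uint8)
    m=cv2.morphologyEx(m,cv2.MORPH_CLOSE,np.ones((3,3)))
    n,l,s,ce=cv2.connectedComponentsWithStats(m); i=1+np.argmax(s[1:,4])
    v,u=np.nonzero(l==i); return u+u0,v+v0,ce[i]+[u0,v0],bg
for n,roi in dict(tee=(258,192,300,240),elb=(374,188,412,226)).items():
    u,v,ce,bg=blobs(w,roi,15,True,.006)
    p=np.array([onz(w,a,b,.008,True)[:2] for a,b in zip(u,v)])
    print(n,len(u),ce.round(1),bg,p.mean(0).round(4))
    h=cv2.minAreaRect((p*1000).astype(np.float32)); print(h)
    # farthest points from centroid
    q=cv2.approxPolyDP(cv2.convexHull((p*1000).astype(np.float32)),4,True)[:,0]; print(q.round(0).tolist())
for n,c in (('scene1',load('scene1')),('top1',load('top1'))):
    rois={'scene1':dict(tee=(250,270,272,294),elb=(226,312,248,332)),'top1':dict(tee=(262,250,281,268),elb=(226,262,242,280))}[n]
    for k,r in rois.items():
        u,v,ce,bg=blobs(c,r,12,False,0); print(n,k,len(u),ce.round(1),bg)
        wc=blobs(w,dict(tee=(258,192,300,240),elb=(374,188,412,226))[k],15,True,0)[2]
        print(tri(ray(c,*ce),ray(w,*wc,True)))
# cap: circles in wrist
g=cv2.cvtColor(w['pixels'],cv2.COLOR_RGB2GRAY)
cr=g[115:175,290:352]; m=(cr.astype(int)>np.median(cr)+12).astype(np.uint8)
cn=max(cv2.findContours(m,cv2.RETR_EXTERNAL,cv2.CHAIN_APPROX_NONE)[0],key=cv2.contourArea)
e=cv2.fitEllipse(cv2.convexHull(cn)); print('cap',e[0][0]+290,e[0][1]+115,e[1])
# print color samples for window
m2=cv2.inRange(cr,0,int(np.median(cr))+5); print(np.median(cr))
for z in(.034,.044): print(onz(w,e[0][0]+290,e[0][1]+115,z,True))
for p in [(95,36),(238,90),(183,200),(60,140)]: print('rim',onz(w,*p,.066,True).round(3))
for p in [(253,85),(190,236),(42,12)]: print('plate',onz(w,*p,.006,True).round(3))
# crop for inspection
cv2.imwrite('pics/c2.png',np.hstack([cv2.resize(w['pixels'][105:245,250:420,::-1],(400,330)),cv2.resize(w['pixels'][0:240,0:260,::-1],(358,330))]))
```

```text
tee 255 [277.6 215. ] 143.0 [0.5878 0.2689]
((587.836181640625, 272.26605224609375), (37.085357666015625, 36.20172119140625), 41.78888702392578)
[[613.0, 271.0], [593.0, 277.0], [563.0, 274.0], [586.0, 247.0]]
elb 198 [390.4 207.3] 141.0 [0.5176 0.397 ]
((517.6795654296875, 396.300048828125), (36.34312057495117, 23.945960998535156), 0.15723592042922974)
[[536.0, 407.0], [500.0, 408.0], [499.0, 403.0], [517.0, 384.0]]
scene1 tee 35 [258.6 279.7] 156.0
(array([0.58741882, 0.26971285, 0.01205925]), np.float64(0.002015073848602635))
scene1 elb 37 [235.7 319.9] 156.0
(array([0.51793923, 0.39682031, 0.01069479]), np.float64(0.0015651238317422663))
top1 tee 103 [268.5 252.9] 163.0
(array([0.5768683 , 0.26883217, 0.0552054 ]), np.float64(0.00203666106508263))
top1 elb 30 [228.7 263.6] 196.0
(array([0.51307173, 0.39517771, 0.05602514]), np.float64(0.020361856585487455))
cap 319.4981460571289 143.21850776672363 (37.64790344238281, 38.80772399902344)
141.0
[0.48174234 0.27971484 0.034     ]
[0.48161656 0.27967153 0.044     ]
rim [ 0.457 -0.038  0.066]
rim [0.463 0.173 0.066]
rim [0.603 0.16  0.066]
rim [ 0.598 -0.037  0.066]
plate [0.448 0.172 0.006]
plate [0.665 0.169 0.006]
plate [ 0.44  -0.216  0.006]
```

View pics/c2.png

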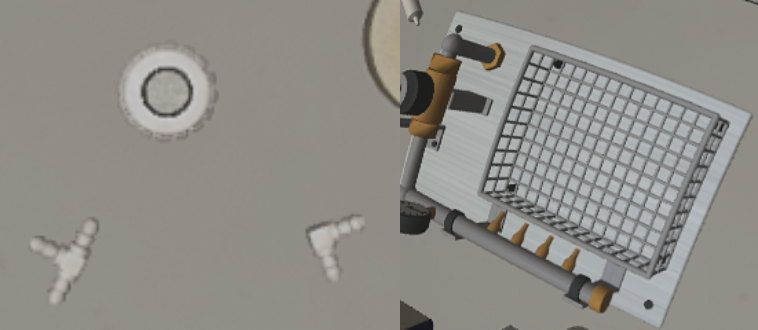

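The left half shows the cap window at wrist (321,144). The tee has run tips at (290,201) and (274,231) and its stem tip at (266,208). The elbow has its corner at (385,206) and arm tips at (404,198) and (391,222). The right half shows the basket inside the base plate, with the valve at its right. Next I'll cross-check heights and work out the first grasp.

```bash
cat >> h.py <<'E'
from scipy.spatial.transform import Rotation as R
def go(x,y,z,yaw=None,s=None):
    """units for a move to TCP xyz; yaw (deg) = direction of tool y in world, mod 180"""
    s=s or arm.observe(); M=R.from_rotvec(s['orientation']).as_matrix()
    d=M.T@(np.array([x,y,z])-s['position'])/.05
    cy=np.degrees(np.arctan2(M[1,1],M[0,1])); sp=0
    if yaw is not None:
        sp=-((yaw-cy+90)%180-90)/8
    print('move',d.round(2),'spin',round(sp,2),'yaw now',cy.round(1),'q6',s['joint_pos'][5].round(2)); return d,sp
E
python3 - <<'E'
from h import *
w=load('w1');sc=load('scene1')
print('cap top',tri(ray(sc,276.6,301.2),ray(w,321,144.1,True)))
P=lambda u,v:onz(w,u,v,.006,True)[:2]
a,b,t=P(290.4,201),P(274.2,231.5),P(266,208.5)
print('tee',a,b,t,'mid',(a+b)/2,np.linalg.norm(a-b),np.linalg.norm(t-(a+b)/2)); d=t-(a+b)/2;r=b-a
print(np.degrees([np.arctan2(d[1],d[0]),np.arctan2(r[1],r[0])]))
k,e,f=P(385,206),P(404,198.4),P(391.5,222)
for q in(e,f): print('elb',k,q,np.linalg.norm(q-k),np.degrees(np.arctan2(*(q-k)[::-1])))
# basket: scene pixel of predicted rim corners vs. image
for n,c in(('scene',sc),('top',load('top1'))):
  for p in [(.457,-.038,.066),(.463,.173,.066),(.603,.16,.066),(.598,-.037,.066)]: print(n,np.round(proj(c,p)))
go(.482,.280,.12); go(.482,.280,.002)
t=load('top1')['pixels'][:,:,::-1]; q=sc['pixels'][:,:,::-1]
o=np.hstack([cv2.resize(q[190:290,270:420],None,fx=2.6,fy=2.6,interpolation=2),cv2.resize(t[220:320,280:430],None,fx=2.6,fy=2.6,interpolation=2)])
cv2.imwrite('pics/c3.png',o)
E
```

```text
cap top (array([0.4816104 , 0.2812477 , 0.03770735]), np.float64(0.00111993691372803))
tee [0.56453731 0.27658944] [0.61038854 0.27331526] [0.5865326  0.25158918] mid [0.58746293 0.27495235] 0.04596798205055032 0.023381689251995907
[-92.28033428  -4.08448202]
elb [0.51928259 0.39013128] [0.49949204 0.40842087] 0.02694763428507349 137.25718802279616
elb [0.51928259 0.39013128] [0.53459577 0.40765271] 0.023270023328074436 48.84756772746174
scene [366. 244.]
scene [310. 280.]
scene [284. 247.]
scene [335. 217.]
top [349. 284.]
top [290. 278.]
top [298. 248.]
top [351. 253.]
move [ 1.3  -0.02  4.24] spin 0 yaw now 114.6 q6 -1.92
move [ 1.3  -0.02  6.6 ] spin 0 yaw now 114.6 q6 -1.92
```

View pics/c3.png

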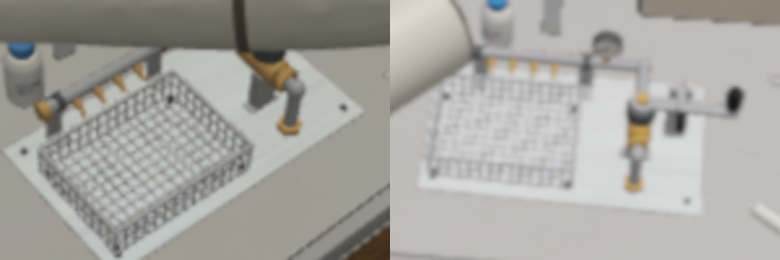

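The basket rim projections agree between the two views to within about 3 px, and the cap top measures about 38–44 mm. The lever and knob are visible at top-crop (735,100). Now grasping the cap.

Call:
{"name": "step_arm", "arguments": {
  "series": [
    [0.7,0,1.0,0,1],
    [1.3,0,2.0,0,1],
    [1.3,0,3.1,0,1],
    [1.3,0,4.2,0,1],
    [1.3,0,5.2,0,1],
    [1.3,0,6.0,0,1],
    [1.3,0,6.58,0,1],
    [1.3,0,6.58,0,1],
    [1.3,0,6.58,0,0.3],
    [1.3,0,6.58,0,0.3],
    [1.3,0,6.58,0,0.3],
    [1.3,0,6.58,0,0.3],
    [1.3,0,6.58,0,0.3]
  ],
  "newtons": 30
}}

```text
clock: 4.25
position: [0.4823, 0.2826, 0.0042]
orientation: [-0.672, 3.066, 0.002]
contact_force: [-1.0, 0.3, 7.0]
opening: 0.579
finger_force: 31.5
```

Run:
```python
from h import *
s=arm.observe(); print(s['clock'],s['position'],s['opening'],s['finger_force'],s['contact_force'])
a=-.022;c=np.array([.530,.0645]);r=lambda x,y:c+np.array([np.cos(a)*x-np.sin(a)*y,np.sin(a)*x+np.cos(a)*y])
p=r(0,.03);print(p)
go(*s['position'][:2],.16); go(*p,.13,90-1.3); go(*p,.029,90-1.3)
```

```text
4.25 [0.48229554 0.28263133 0.00423261] 0.5793180252718675 31.526845693588257 [-0.95634427  0.26029861  6.99777662]
[0.53065995 0.09449274]
move [-0.01  0.   -3.12] spin 0 yaw now 114.7 q6 -1.96
move [ 0.69 -3.82 -2.52] spin 3.25 yaw now 114.7 q6 -1.96
move [ 0.69 -3.82 -0.5 ] spin 3.25 yaw now 114.7 q6 -1.96
```

Call:
{"name": "step_arm", "arguments": {
  "series": [
    [0,0,-0.8,0,0.3],
    [0,0,-1.8,0,0.3],
    [0.1,-0.6,-2.5,0.6,0.3],
    [0.3,-1.6,-2.5,1.5,0.3],
    [0.5,-2.6,-2.5,2.5,0.3],
    [0.69,-3.6,-2.5,3.25,0.3],
    [0.69,-3.82,-2.5,3.25,0.3],
    [0.69,-3.82,-2.0,3.25,0.3],
    [0.69,-3.82,-1.3,3.25,0.3],
    [0.69,-3.82,-0.8,3.25,0.3],
    [0.69,-3.82,-0.52,3.25,0.3],
    [0.69,-3.82,-0.52,3.25,0.3],
    [0.69,-3.82,-0.52,3.25,0.8],
    [0.69,-3.82,-0.52,3.25,0.8],
    [0.69,-3.82,-0.52,3.25,0.8],
    [0.69,-3.82,-1.5,3.25,0.8],
    [0.69,-3.82,-3.0,3.25,0.8]
  ]
}}

```text
clock: 6.38
position: [0.5288, 0.0933, 0.1399]
orientation: [-0.036, -3.138, 0.003]
contact_force: [0.5, 0.7, -0.7]
opening: 0.799
finger_force: 0.0
```

Run:
```python
from h import *
s=arm.observe(); print(s['clock'],s['position'],s['opening'],s['finger_force'],s['contact_force'])
c=snap('wrist','w3'); print(c['world_from_camera'][:3,3])
for n,p in dict(cap=(.5307,.0945,.068),tee=(.5875,.270,.006),knob=(.524,-.24,.159),tab=(.487,-.2,.15)).items(): print(n,np.round(proj(c,p,True)))
```

```text
6.375 [0.52878119 0.09334008 0.13990497] 0.7985690452315676 0.0 [ 0.54104575  0.6791215  -0.69963604]
[0.45904403 0.09405876 0.28364952]
cap [324. 259.]
tee [519. 291.]
knob [-114.  289.]
tab [-100.  237.]
```

View pics/w3.png

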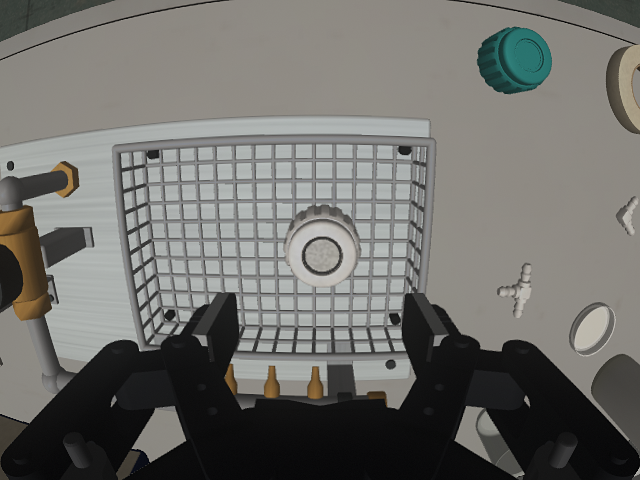

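The cap stands in the basket at (322,250). The tee is well seen, with run tips at (526,267) and (519,315) and its stem tip at (500,292). The front rim corners are at (117,148) and (432,142).

Run:
```python
from h import *
w=load('w3');w1=load('w1')
g=cv2.cvtColor(w['pixels'],cv2.COLOR_RGB2GRAY)
cr=g[255:325,492:540]; m=(cr.astype(int)>np.median(cr)+15).astype(np.uint8)
n,l,st,ce=cv2.connectedComponentsWithStats(cv2.morphologyEx(m,cv2.MORPH_CLOSE,np.ones((3,3)))); i=1+np.argmax(st[1:,4])
v,u=np.nonzero(l==i); p=np.array([onz(w,a+492,b+255,.007,True)[:2] for a,b in zip(u,v)])
P=lambda u,v:onz(w,u,v,.006,True)[:2]
a,b,t=P(526,267),P(519,315),P(500,292);mid=(a+b)/2;d=t-mid;r=b-a
print(a,b,t,mid,np.linalg.norm(r),np.linalg.norm(d),np.degrees([np.arctan2(d[1],d[0]),np.arctan2(r[1],r[0])]))
# mask-based: run axis = long axis of points; report extents in the -93.5deg frame
th=np.radians(-93.5);X=np.array([np.cos(th),np.sin(th)]);Y=np.array([-X[1],X[0]])
print('stem ext',(p@X).min(),(p@X).max(),'run ext',(p@Y).min(),(p@Y).max()); 
y0=((p@Y).min()+(p@Y).max())/2; x1=(p@X).max()
print('tee origin est',(x1-.016)*X+y0*Y,'grasp',(x1-.007)*X+y0*Y)
print('tip heights',tri(ray(w,526,267,True),ray(w1,290.4,201,True)),tri(ray(w,500,292,True),ray(w1,266,208.5,True)))
q=[onz(w,*k,.066,True) for k in [(117,148),(432,142),(408,349),(142,352)]]; print('rim',np.round(q,3),np.mean(q,0))
d=q[1]-q[0];print('yaw',-np.degrees(np.arctan2(d[0],d[1])))
print('rim h',[tri(ray(w,*x,True),ray(w1,*y,True))[0].round(3) for x,y in (((117,148),(95,36)),((432,142),(238,90)))])
go(.5864,.2545,.10,-3.5);go(.5864,.2545,.003,-3.5)
```

```text
[0.56469218 0.2738652 ] [0.61227388 0.27525448] [0.58709764 0.25003272] [0.58848303 0.27455984] 0.047601981687810484 0.0245662179285906 [-93.23287505   1.67243489]
stem ext -0.317905874159039 -0.2850387144142182 run ext 0.5455861432850986 0.5959196315956758
tee origin est [0.58806629 0.26563359] grasp [0.58751686 0.25665037]
tip heights (array([0.56571079, 0.27645279, 0.00211871]), np.float64(0.0009061204613170706)) (array([0.58751815, 0.25129428, 0.00394159]), np.float64(0.001036139104582804))
rim [[ 0.455 -0.037  0.066]
 [ 0.46   0.16   0.066]
 [ 0.599  0.152  0.066]
 [ 0.604 -0.044  0.066]] [0.52948671 0.05797502 0.066     ]
yaw -1.558040788227071
rim h [array([ 0.456, -0.035,  0.069]), array([0.461, 0.167, 0.044])]
move [-0.96  3.21  1.03] spin -10.96 yaw now 88.8 q6 -2.07
move [-0.93  3.2   2.97] spin -10.96 yaw now 88.8 q6 -2.07
```

Run:
```python
from h import *
s=arm.observe();print(s['position'],s['orientation'],s['qd'].round(3))
M=R.from_rotvec(s['orientation']).as_matrix();print(M.round(4))
go(.587,.2555,.10,-2.5);go(.587,.2555,.003,-2.5)
```

```text
[0.53452553 0.09502116 0.15025829] [0.03176768 3.12648439 0.00599651] [-0.     0.022  0.004  0.018  0.227  0.001]
[[-0.9997  0.0203  0.015 ]
 [ 0.0203  0.9998  0.0037]
 [-0.0149  0.004  -0.9999]]
move [-0.97  3.23  1.03] spin -11.08 yaw now 88.8 q6 -2.07
move [-0.94  3.22  2.97] spin -11.08 yaw now 88.8 q6 -2.07
```

Call:
{"name": "step_arm", "arguments": {
  "series": [
    [0,0.6,0,-1.2,0.55],
    [-0.2,1.6,0,-2.4,0.55],
    [-0.5,2.6,0,-3.6,0.55],
    [-1.05,3.24,0.3,-5,0.55],
    [-1.05,3.24,0.7,-6.3,0.55],
    [-1.05,3.24,1.1,-7.6,0.55],
    [-1.05,3.24,1.5,-8.9,0.55],
    [-1.05,3.24,1.9,-10.2,0.55],
    [-1.05,3.24,1.9,-11.1,0.55],
    [-1.05,3.24,1.9,-11.1,0.55],
    [-1.05,3.24,1.9,-11.1,0.55],
    [-1.05,3.24,1.9,-11.1,0.55]
  ]
}}

```text
clock: 7.92
position: [0.5861, 0.2547, 0.0452]
orientation: [-2.17, 2.27, -0.0]
contact_force: [-0.5, 0.8, 0.4]
opening: 0.548
finger_force: 0.0
```

Run:
```python
from h import *
s=arm.observe();print(s['clock'],s['position'],s['opening'],s['qd'].round(3))
go(.587,.2555,.003,-2.5)
c=snap('wrist','w4')
for n,p in dict(tee=(.587,.2555,.006),elb=(.519,.39,.006)).items(): print(n,np.round(proj(c,p,True)))
```

```text
7.925 [0.58614183 0.25469769 0.04522418] 0.5482172478342432 [ 0.001 -0.    -0.001  0.    -0.001  0.006]
move [-0.02 -0.02  0.84] spin -0.01 yaw now 177.4 q6 -0.71
tee [317. 277.]
elb [421. 445.]
```

Call:
{"name": "step_arm", "arguments": {
  "series": [
    [0,0,0.5,0,0.55],
    [0,0,0.84,0,0.55],
    [0,0,0.84,0,0.55],
    [0,0,0.84,0,0],
    [0,0,0.84,0,0],
    [0,0,0.84,0,0],
    [0,0,0.84,0,0],
    [0,0,0.84,0,0]
  ],
  "newtons": 25
}}

```text
clock: 8.98
position: [0.5865, 0.2549, 0.0036]
orientation: [-2.171, 2.268, -0.001]
contact_force: [0.2, 0.1, 3.8]
opening: 0.122
finger_force: 26.3
```

Run:
```python
from h import *
s=arm.observe();print(s['clock'],s['position'],s['opening']*85,s['finger_force'],s['contact_force'])
a=-.025;c=np.array([.530,.060]);r=lambda x,y:c+np.array([np.cos(a)*x-np.sin(a)*y,np.sin(a)*x+np.cos(a)*y])
p=r(.03,-.045);print(p)
go(*p,.12,88.6); go(*p,.034,88.6)
```

```text
8.975 [0.58652805 0.25488652 0.0035998 ] 10.333480777678544 26.325066089630127 [0.15787835 0.11519851 3.80040498]
[0.55886574 0.01426414]
move [ 4.83  0.34 -2.33] spin 11.11 yaw now 177.5 q6 -0.71
move [ 4.83  0.34 -0.61] spin 11.11 yaw now 177.5 q6 -0.71
```

Call:
{"name": "step_arm", "arguments": {
  "series": [
    [0,0,-0.9,0,0],
    [0,0,-2.0,0.8,0],
    [0.6,0,-2.5,2.0,0],
    [1.6,0.1,-2.5,3.3,0],
    [2.6,0.2,-2.5,4.6,0],
    [3.6,0.3,-2.5,5.9,0],
    [4.4,0.34,-2.5,7.2,0],
    [4.83,0.34,-2.5,8.5,0],
    [4.83,0.34,-2.2,9.8,0],
    [4.83,0.34,-1.8,11.1,0],
    [4.83,0.34,-1.2,11.1,0],
    [4.83,0.34,-0.62,11.1,0],
    [4.83,0.34,-0.62,11.1,0],
    [4.83,0.34,-0.62,11.1,0.35],
    [4.83,0.34,-0.62,11.1,0.35],
    [4.83,0.34,-1.4,11.1,0.4],
    [4.83,0.34,-2.4,11.1,0.5],
    [4.83,0.34,-2.4,11.1,0.5],
    [4.83,0.34,-2.4,11.1,0.5]
  ]
}}

```text
clock: 11.35
position: [0.5582, 0.0141, 0.1236]
orientation: [0.037, 3.14, 0.001]
contact_force: [0.2, 0.2, -0.5]
opening: 0.497
finger_force: 0.0
```

Run:
```python
from h import *
s=arm.observe();print(s['clock'],s['position'],s['opening']*85,s['contact_force'])
c=snap('wrist','w5')
# arm2 grasp of elbow
go(.531,.4033,.12,138);go(.531,.4033,.003,138)
```

```text
11.35 [0.5582199  0.01413853 0.1236149 ] 42.210105592381375 [ 0.21637214  0.15066439 -0.47405903]
move [0.72 7.77 0.06] spin -6.17 yaw now 88.7 q6 -1.91
move [0.72 7.77 2.4 ] spin -6.17 yaw now 88.7 q6 -1.91
```

Call:
{"name": "step_arm", "arguments": {
  "series": [
    [0,0.8,0,0,0.5],
    [0.1,2,0,-1,0.5],
    [0.3,3.2,0,-2,0.5],
    [0.4,4.4,0,-3,0.5],
    [0.5,5.6,0,-4.2,0.5],
    [0.6,6.7,0,-5.3,0.5],
    [0.72,7.77,0,-6.17,0.5],
    [0.72,7.77,0,-6.17,0.5],
    [0.72,7.77,0,-6.17,0.5]
  ]
}}

```text
clock: 12.52
position: [0.5306, 0.4026, 0.1212]
orientation: [1.277, -2.867, 0.002]
contact_force: [0.9, -0.1, 0.6]
opening: 0.499
finger_force: 0.0
```

Run:
```python
from h import *
s=arm.observe();print(s['clock'],s['position'],s['opening']*85)
c=snap('wrist','w6'); w5=load('w5')
u,v=np.round(proj(c,(.521,.397,.006),True)).astype(int); print(u,v)
a=cv2.resize(c['pixels'][v-60:v+60,u-60:u+60,::-1],(400,400),interpolation=2)
b=cv2.resize(w5['pixels'][60:380,60:460,::-1],(400,400))
cv2.imwrite('pics/c4.png',np.hstack([a,b]))
```

```text
12.525 [0.53056121 0.40260656 0.1212011 ] 42.40576869349882
325 224
```

View pics/c4.png

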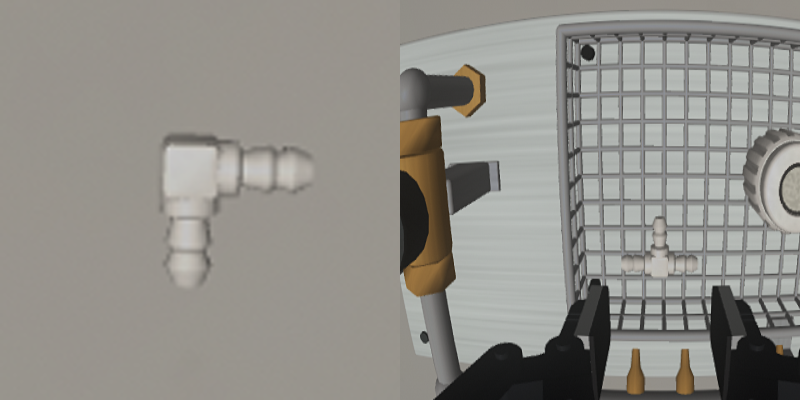

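In the left crop the elbow has its corner at (190,172), one arm to the right and the other straight down, ending at (187,290). The gripper will close across the downward arm at about (188,245). In the right crop the tee lies flat on the basket floor at (660,255), clear of the cap.

Run:
```python
from h import *
c=load('w6');P=lambda u,v:onz(c,265+.3*u,164+.3*v,.006,True)
k,t,e,g=P(190,172),P(187,290),P(314,171),P(188,248)
print(k,t,e,g)
for q in(t,e):d=q-k;print(np.linalg.norm(d),np.degrees(np.arctan2(d[1],d[0])))
w=load('w1');print('h',tri(ray(c,265+.3*314,164+.3*171,True),ray(w,404,198.4,True)),tri(ray(c,265+.3*187,164+.3*290,True),ray(w,391.5,222,True)))
go(g[0],g[1],.003,136.5)
```

```text
[0.51842144 0.39115996 0.006     ] [0.53648835 0.41030782 0.006     ] [0.49850057 0.40869881 0.006     ] [0.52996545 0.4033722  0.006     ]
0.026325912081719905 46.66376054579676
0.02654152068456167 138.63846865320403
h (array([ 0.4994407 ,  0.4106412 , -0.00227068]), np.float64(0.0009343341749756387)) (array([0.53494674, 0.40809855, 0.00951023]), np.float64(0.0031043281174552417))
move [-0.01  0.03  2.37] spin 0.19 yaw now 138.0 q6 -1.62
```

Call:
{"name": "step_arm", "arguments": {
  "series": [
    [0,0.03,0.9,0.1,0.5],
    [0,0.03,1.8,0.1,0.5],
    [0,0.03,2.36,0.1,0.5],
    [0,0.03,2.36,0.1,0.5],
    [0,0.03,2.36,0.1,0],
    [0,0.03,2.36,0.1,0],
    [0,0.03,2.36,0.1,0],
    [0,0.03,2.36,0.1,0],
    [0,0.03,2.36,0.1,0]
  ],
  "newtons": 25
}}

```text
clock: 13.7
position: [0.5312, 0.4048, 0.0067]
orientation: [-1.259, 2.875, 0.001]
contact_force: [0.8, -0.9, 6.6]
opening: 0.118
finger_force: 25.5
```

Run:
```python
from h import *
s=arm.observe();print(s['clock'],s['position'],s['opening']*85,s['finger_force'],s['contact_force'])
a=-.025;c=np.array([.530,.060]);r=lambda x,y:c+np.array([np.cos(a)*x-np.sin(a)*y,np.sin(a)*x+np.cos(a)*y])
p=r(-.025,-.05);print(p)
go(*p,.12,88.6); go(*p,.034,88.6)
```

```text
13.7 [0.53116335 0.40482467 0.00674514] 10.002521815891399 25.49551784992218 [ 0.80852871 -0.89453036  6.59042093]
[0.50375794 0.01064056]
move [ 6.16 -4.95 -2.28] spin 6.09 yaw now 137.3 q6 -1.64
move [ 6.16 -4.95 -0.56] spin 6.09 yaw now 137.3 q6 -1.64
```

Call:
{"name": "step_arm", "arguments": {
  "series": [
    [0,0,-0.9,0,0],
    [0,0,-2.0,0,0],
    [0.7,-0.6,-2.4,0.8,0],
    [1.6,-1.3,-2.4,1.8,0],
    [2.5,-2.0,-2.4,2.9,0],
    [3.4,-2.7,-2.4,4.0,0],
    [4.3,-3.45,-2.4,5.1,0],
    [5.2,-4.2,-2.4,6.1,0],
    [6.0,-4.8,-2.4,6.1,0],
    [6.16,-4.95,-2.4,6.1,0],
    [6.16,-4.95,-2.0,6.1,0],
    [6.16,-4.95,-1.3,6.1,0],
    [6.16,-4.95,-0.65,6.1,0],
    [6.16,-4.95,-0.65,6.1,0],
    [6.16,-4.95,-0.65,6.1,0.35],
    [6.16,-4.95,-0.65,6.1,0.35],
    [6.16,-4.95,-1.4,6.1,0.35],
    [6.16,-4.95,-2.4,6.1,0.35],
    [6.16,-4.95,-3.4,6.1,0.35],
    [6.16,-4.95,-3.4,6.1,0.35]
  ]
}}

```text
clock: 16.2
position: [0.5058, 0.0109, 0.1806]
orientation: [0.041, 3.129, 0.005]
contact_force: [0.5, 0.1, -0.6]
opening: 0.351
finger_force: 0.0
```

Run:
```python
from h import *
s=arm.observe();print(s['clock'],s['position'],s['opening']*85,s['finger_force'],s['contact_force'])
snap('wrist','w7')
go(.47,-.15,.30,88.6)
```

```text
16.2 [0.50579732 0.01088639 0.18059035] 29.82045235486611 0.0 [ 0.46735446  0.06626458 -0.57306741]
move [ 0.57 -3.22 -2.46] spin -0.02 yaw now 88.4 q6 -1.94
```

Call:
{"name": "step_arm", "arguments": {
  "series": [
    [0,-0.3,-1,0,0.45],
    [0.3,-1.2,-1.9,0,0.45],
    [0.57,-2.2,-2.46,0,0.45],
    [0.57,-3.2,-2.46,0,0.45],
    [0.57,-3.2,-2.46,0,0.45],
    [0.57,-3.2,-2.46,0,0.45]
  ]
}}

```text
clock: 17.0
position: [0.4694, -0.1489, 0.2968]
orientation: [-0.044, -3.139, -0.001]
contact_force: [0.5, -0.3, 0.0]
opening: 0.445
finger_force: 0.0
```

Run:
```python
from h import *
c=snap('wrist','w8'); s=arm.observe();print(s['clock'],s['position'])
go(.44,-.23,.30,88.6)
o=cv2.resize(c['pixels'][0:360,60:540,::-1],(800,600))
w7=load('w7')['pixels'][:,:,::-1]; o[400:,600:]=cv2.resize(w7[100:340,120:440],(200,200))
cv2.imwrite('pics/c5.png',o)
```

```text
17.05 [ 0.46966493 -0.14849621  0.2969529 ]
move [ 0.55 -1.65 -0.06] spin -0.02 yaw now 88.5 q6 -1.62
```

View pics/c5.png

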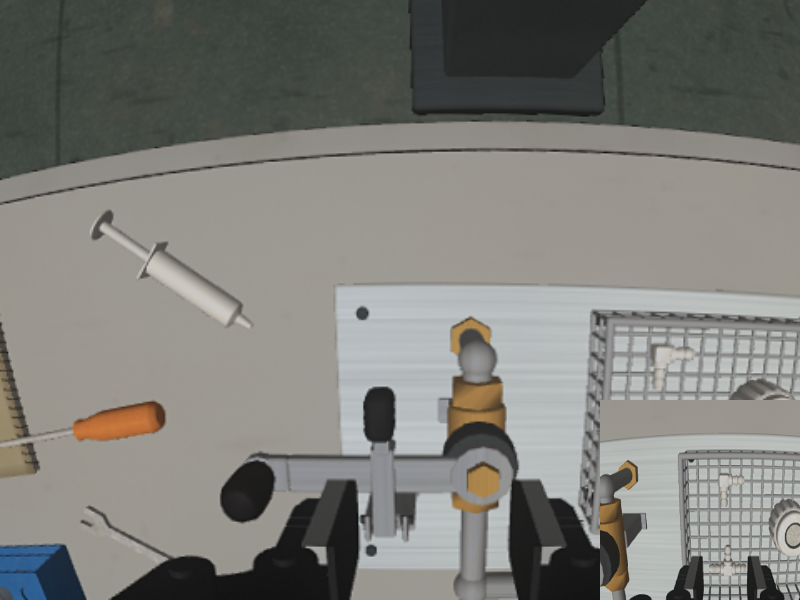

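All three parts lie in the basket (inset). The catch is a bar narrower than its black tab, at crop (380,415). The knob is at (248,490) and the pivot nut at (484,480). I'll take a second wrist position for triangulation.

Call:
{"name": "step_arm", "arguments": {
  "series": [
    [0.3,-0.8,0,0,0.45],
    [0.55,-1.65,0,0,0.45],
    [0.55,-1.65,0,0,0.45],
    [0.55,-1.65,0,0,0.45]
  ]
}}

```text
clock: 17.55
position: [0.4405, -0.2298, 0.2974]
orientation: [-0.041, -3.141, -0.001]
contact_force: [-0.7, 1.3, 0.1]
opening: 0.451
finger_force: 0.0
```

Run:
```python
from h import *
c=snap('wrist','w9'); s=arm.observe();print(s['clock'],s['position'])
w=load('w8')
a=-.026;o=np.array([.530,.060]);st=lambda x,y,z:np.array([*(o+np.array([np.cos(a)*x-np.sin(a)*y,np.sin(a)*x+np.cos(a)*y])),z])
def dark(c,u,v,r):
    u,v=int(u),int(v);g=c['pixels'][v-r:v+r,u-r:u+r].max(2)
    n,l,s,ce=cv2.connectedComponentsWithStats((g<60).astype(np.uint8)); i=l[r-2:r+3,r-2:r+3].max()
    return ce[i]+[u-r,v-r],s[i]
for n,p,q in (('tab',st(-.038,-.237,.150),(288,249)),('knob',st(0,-.305,.159),(209,294))):
    pr=proj(c,p,True);pw=proj(w,p,True);print(n,p,'pred w9',np.round(pr),'pred w8',np.round(pw))
    try:
        A=dark(w,*q,26);B=dark(c,*pr,26);print(A,B,tri(ray(w,*A[0],True),ray(c,*B[0],True)))
    except Exception as e: print(e)
```

```text
17.6 [ 0.44065127 -0.22967184  0.29755064]
tab [ 0.48585154 -0.17593201  0.15      ] pred w9 [386. 277.] pred w8 [289. 247.]
(array([287.22284644, 248.59737828]), array([ 16,  10,  19,  34, 534], dtype=int32)) (array([385.49075975, 276.96098563]), array([ 16,  12,  20,  32, 487], dtype=int32)) (array([ 0.48572249, -0.17690378,  0.15160196]), np.float64(0.001197550908074407))
knob [ 0.52207089 -0.24489692  0.159     ] pred w9 [306. 322.] pred w8 [210. 293.]
(array([208.40578035, 294.60346821]), array([  9,   8,  33,  37, 865], dtype=int32)) (array([304.83431257, 324.02585194]), array([ 11,   9,  28,  38, 851], dtype=int32)) (array([ 0.52239912, -0.24590429,  0.16120611]), np.float64(8.700899331236809e-05))
```

The measured tab (z 152 mm) and knob (z 161 mm) agree with the stated 150 and 159 mm to within 2 mm. Now gripping the tab.

Call:
{"name": "step_arm", "arguments": {
  "series": [
    [-0.4,0.5,0.4,0,0.45],
    [-0.87,1.08,1.0,0,0.45],
    [-0.87,1.08,1.7,0,0.45],
    [-0.87,1.08,1.7,0,0.45],
    [-0.87,1.08,2.5,0,0.45],
    [-0.87,1.08,3.25,0,0.45],
    [-0.87,1.08,3.25,0,0.45],
    [-0.87,1.08,3.25,0,0.45],
    [-0.87,1.08,3.25,0,0],
    [-0.87,1.08,3.25,0,0],
    [-0.87,1.08,3.25,0,0],
    [-0.87,1.08,3.25,0,0]
  ],
  "newtons": 20
}}

```text
clock: 19.1
position: [0.4865, -0.1763, 0.1375]
orientation: [0.042, 3.137, 0.003]
contact_force: [-1.0, 9.5, 5.9]
opening: 0.161
finger_force: 24.1
```

Run:
```python
from h import *
s=arm.observe();print(s['clock'],s['position'],s['opening']*85,s['finger_force'],s['contact_force'])
```

```text
19.1 [ 0.48651644 -0.17631824  0.13746176] 13.676900680660193 24.143334925174713 [-0.96933885  9.46818903  5.87385162]
```

Gripped at 13.7 mm, against a 14 mm tab. Next I swing it along its arc.

Call:
{"name": "step_arm", "arguments": {
  "series": [
    [-0.08,0,-0.2,0,0],
    [-0.19,0,-0.38,0,0],
    [-0.33,0,-0.55,0,0],
    [-0.49,0,-0.69,0,0],
    [-0.66,0,-0.81,0,0],
    [-0.86,0,-0.9,0,0],
    [-1.07,0,-0.96,0,0],
    [-1.28,0,-0.99,0,0],
    [-1.49,0,-0.98,0,0],
    [-1.7,0,-0.95,0,0],
    [-1.91,0,-0.88,0,0],
    [-2.1,0,-0.78,0,0],
    [-2.1,0,-0.78,0,0],
    [-2.1,0,-0.78,0,0]
  ]
}}

```text
clock: 20.85
position: [0.5918, -0.1789, 0.1761]
orientation: [0.041, 3.137, 0.003]
contact_force: [0.6, 7.3, 2.6]
opening: 0.16
finger_force: 24.2
```

Run:
```python
from h import *
s=arm.observe();print(s['clock'],s['position'],s['opening']*85,s['finger_force'],s['contact_force'])
```

```text
20.85 [ 0.59183681 -0.17894253  0.17611414] 13.594466314072289 24.20404225587845 [0.63372816 7.31501629 2.62028862]
```

Call:
{"name": "step_arm", "arguments": {
  "series": [
    [0,0,0,0,0.4],
    [0,0,0,0,0.4],
    [0,0,0,0,0.4],
    [0,0,-0.8,0,0.4],
    [0,0,-1.8,0,0.45],
    [0.9,-0.3,-2.5,0,0.6],
    [2.0,-0.7,-2.5,0,0.6],
    [3.0,-1.0,-2.5,0,0.6],
    [3.0,-1.0,-2.5,0,0.6],
    [3.0,-1.0,-2.5,0,0.6]
  ]
}}

```text
clock: 22.1
position: [0.439, -0.2271, 0.2998]
orientation: [0.044, 3.14, -0.001]
contact_force: [-0.3, -0.5, -0.1]
opening: 0.598
finger_force: 0.0
```

Run:
```python
from h import *
c=snap('wrist','w10'); s=arm.observe();print(s['clock'],s['position'],s['opening'])
o=cv2.resize(c['pixels'][120:420,200:600,::-1],(800,600)); cv2.imwrite('pics/c6.png',o)
k=(.5224,-.2459)
print(proj(c,(.5224,-.2459,.159),True)); go(*k,.20,0+88.5-60); go(*k,.141,88.5-60)
```

```text
22.15 [ 0.43951333 -0.2268334   0.29940815] 0.6010188268254594
(np.float64(302.14085233891365), np.float64(322.7146012244819))
move [-1.67 -0.34  1.99] spin 7.49 yaw now 88.4 q6 -1.45
move [-1.67 -0.34  3.17] spin 7.49 yaw now 88.4 q6 -1.45
```

View pics/c6.png

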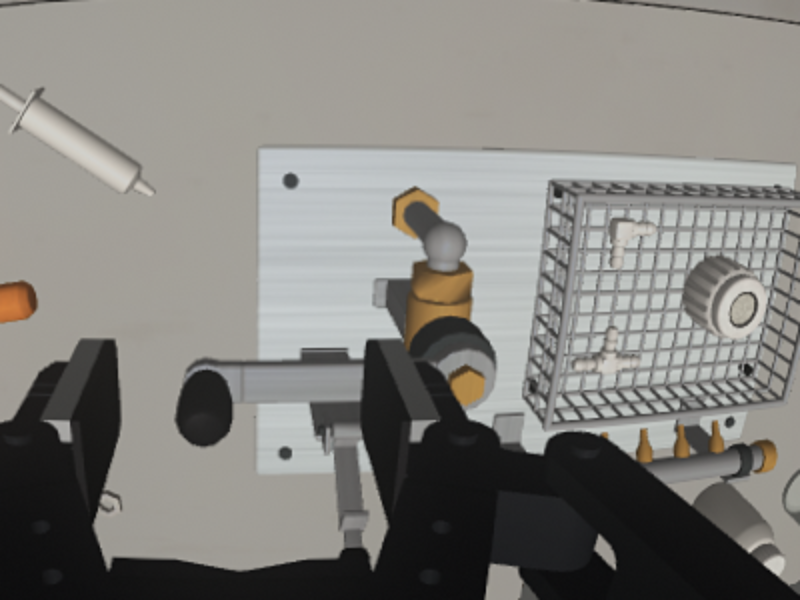

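The catch bar now points back, at crop (350,510), and stays there. The cap, tee and elbow are in the basket, and the knob is clear at (205,405). Now gripping the knob.

Call:
{"name": "step_arm", "arguments": {
  "series": [
    [-0.8,-0.2,0.3,0,0.6],
    [-1.67,-0.34,0.9,0,0.6],
    [-1.67,-0.34,1.6,0,0.6],
    [-1.67,-0.34,1.6,0,0.6],
    [-1.67,-0.34,2.4,0,0.6],
    [-1.67,-0.34,3.05,0,0.6],
    [-1.67,-0.34,3.05,0,0.6],
    [-1.67,-0.34,3.05,0,0.1],
    [-1.67,-0.34,3.05,0,0.1],
    [-1.67,-0.34,3.05,0,0.1],
    [-1.67,-0.34,3.05,0,0.1],
    [-1.67,-0.34,3.05,0,0.1]
  ],
  "newtons": 50
}}

```text
clock: 23.65
position: [0.5236, -0.2451, 0.1497]
orientation: [0.041, 3.136, 0.0]
contact_force: [-0.1, 5.4, 3.8]
opening: 0.261
finger_force: 48.8
```

Run:
```python
from h import *
s=arm.observe();print(s['clock'],s['position'],s['opening']*85,s['finger_force'],s['contact_force'])
```

```text
23.65 [ 0.52356973 -0.24513382  0.14965067] 22.15507352743426 48.849982023239136 [-0.14580199  5.40636628  3.80428663]
```

Call:
{"name": "step_arm", "arguments": {
  "series": [
    [0.24,0.01,0,0,0.1],
    [0.48,0.05,0,0,0.1],
    [0.71,0.11,0,0,0.1],
    [0.94,0.19,0,0,0.1],
    [1.15,0.29,0,0,0.1],
    [1.36,0.42,0,0,0.1],
    [1.55,0.56,0,0,0.1],
    [1.72,0.73,0,0,0.1],
    [1.88,0.91,0,0,0.1],
    [2.02,1.1,0,0,0.1],
    [2.14,1.31,0,0,0.1],
    [2.24,1.53,0,0,0.1],
    [2.31,1.76,0,0,0.1],
    [2.35,1.93,0,0,0.1],
    [2.35,1.93,0,0,0.1],
    [2.35,1.93,0,0,0.1]
  ]
}}

```text
clock: 25.65
position: [0.4087, -0.1477, 0.1496]
orientation: [0.04, 3.137, -0.005]
contact_force: [0.3, -6.2, 5.6]
opening: 0.261
finger_force: 49.6
```

Run:
```python
from h import *
s=arm.observe();print(s['clock'],s['position'],s['opening']*85,s['finger_force'],s['contact_force'])
p=np.array([.5252,-.1259]);d=s['position'][:2]-p;print(np.linalg.norm(d), np.arctan2(-d[0],-d[1])-.026)
```

```text
25.65 [ 0.40870648 -0.14770123  0.1495909 ] 22.181155873757756 49.641271233558655 [ 0.26215278 -6.16179129  5.62725091]
0.11851595895831982 1.3597909464615001
```

Call:
{"name": "step_arm", "arguments": {
  "series": [
    [0.01,0.05,0,0,0.1],
    [0.01,0.1,0,0,0.1],
    [0.01,0.1,0,0,0.1],
    [0.01,0.1,0,0,0.1]
  ]
}}

```text
clock: 26.15
position: [0.4079, -0.1429, 0.1496]
orientation: [0.041, 3.138, -0.005]
contact_force: [-1.1, -7.5, 6.7]
opening: 0.259
finger_force: 49.8
```

Call:
{"name": "step_arm", "arguments": {
  "series": [
    [0,0.04,0,0,0.1],
    [0,0.08,0,0,0.1],
    [0,0.08,0,0,0.1],
    [0,0.08,0,0,0.1]
  ]
}}

```text
clock: 26.65
position: [0.4077, -0.1412, 0.1497]
orientation: [0.039, 3.139, -0.011]
contact_force: [-1.4, -19.5, 3.8]
opening: 0.259
finger_force: 49.9
```

Run:
```python
from h import *
arm.read_camera('wrist')
s=arm.observe();print(s['clock'],s['position'],s['opening']*85,s['finger_force'],s['contact_force'])
p=np.array([.5252,-.1259]);d=s['position'][:2]-p;print(np.arctan2(-d[0],-d[1])-.026)
print(arm.hand_in())
```

```text
26.7 [ 0.40769881 -0.14118346  0.14965809] 21.835201667098193 49.94856119155884 [ -0.69453896 -19.62856926   4.06678244]
1.4154518300202943
the job is handed in; nothing more can be done
None
```

The job is handed in at 26.7 s: the cap, tee and elbow are in the basket, the catch was fully back and staying there in the last picture, before the pull, and the gripper still holds the knob with the lever at its open stop (about 1.4 rad measured, about 20 N against the stop).

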